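# Lay out the watch assembly station

## Robot

A 6-joint arm with a two-finger parallel gripper is mounted at the origin on the work surface. World frame = base frame: x ahead of the robot, y to its left, z up, the work surface at z = 0. Lengths are in m, angles in rad, forces in N, time in s.
With the tool pointing down it reaches from about 0.25 to 0.725 m from the base axis. Payload 4 kg.
Tool frame: the origin (TCP) lies at the very end of the fingers, on their centre line; the grasp point (between the pads) lies 19 mm behind it; z points along the fingers, y is the line along which they close (so a half turn about z gives the same grasp; the last joint's range is limited). The gripper opens to 85 mm and grips with 20 to 120 N. Pads are 22 mm wide; open, the fingers measure 114 mm over their backs; the gripper's body (76 mm by 85 mm) begins 54 mm behind the grasp point. The pads swing forward as they close: fully open they stand 13 mm farther back than shut.
Start: joints at [1.277, 0.241, 0.005, 1.335, 0, 1.571], TCP at [0.145, 0.479, 0.231] pointing down, gripper open.
Joint ranges: [-2.72, 2.72], [-1.05, 1.87], [-1.09, 1.28], [-1.99, 2.15], [-1.42, 1.44], [-3.14, 3.14]. Speed limits (rad/s): [2.79, 2.79, 3.14, 3.14, 3.14, 3.14].

## Interface

Orientations are given as a unit quaternion [x, y, z, w].
In Python, from workcell import bot, vision, workorder, boxes_of gives the robot as it stands.
- The arm moves only by the tool send_rows, never from a script. Its argument "motion" is text: rows parted by semicolons, each of 5 numbers parted by spaces: the closure, from -1 (fully open) to 1 (shut), so that 0 is half open, then the shift along the tool's x, y, z in cm, then the turn about the tool's z in rad. In form: claw x y z twist; .... A call has 1 to 5 rows; each row is the pose to reach, as a shift and turn from the pose commanded when the call began, along the tool's axes at that moment; what a row does not reach only later rows make up. A row lasts 1/10 s, in which the tool goes at most 50 mm and 8.59 degrees, less where a joint would pass 70% of its speed; a pose out of reach is approached as far as the arm can. A call with a gripper value outside its range is refused whole. The fingers move at their own pace and stop on an object; the grip force is fixed at half the most. Time passes only in rows, so rows that repeat a pose let the fingers close. It gives the time, the measured TCP pose, the force, the opening and the grip force at its end, in the units of the state.
- bot.get_obs(): the state, without advancing time (a new reading comes with each control period).
- vision.camera(name): name is "scene" or "top"; returns the picture (420x560x3 uint8, red, green, blue); there is no depth.
- vision.camera_model(name): a dict with "fov_y" (degrees; the focal length in pixels is half the picture's height over the tangent of half this angle, whatever the lens; pixels are square), "cx", "cy" (the principal point, pixels), "world_from_camera" (4x4, takes a point from camera to world coordinates). Camera axes: x right, y down, z forward; pixel columns grow to the right and rows downward; lengths in m; the calibration is good to about 2 mm. A picture is of the moment at which its call begins. camera_model takes no time and is no camera call.
- workorder.job_done(): hands the job in; it is judged then, once.
Trained networks look in the newest picture that a camera, given by its name, has taken for a name from the list of things; names that differ only in an ending like _2 or _b are one class to them, and where a whole thing is asked for, a point or a joint stands for the part that bears it (a point fixed in the world has none). Each returns a list of dicts, best first, with "conf" (0 to 1); they miss things now and then, are a little off and sometimes report something else, mostly with a low value. They report only what shows in the picture. A call takes as long as a camera call. They do not tell look-alikes from the thing itself.
- boxes_of(camera, target): "rect" ([centre column, centre row, width, height] in pixels, round what is visible of it).
The state is a dict: "clock": time; "joint_pos": joint angles; "joint_vel": joint speeds; "tau": joint torques, N m; "eef_pos": TCP position; "tool_rot": TCP orientation; "ft_force": force on the tool from outside, world axes, zero at the start; "ft_torque": the same for the moment, N m; "grip_width": finger opening in m; "grasp_force": force on a finger pad.
Only numpy, scipy, OpenCV 4.12 (cv2) and the standard library are available. Lean on these libraries where they do the work, as an engineer would, in place of code of your own. Each camera call takes 0.05 s, during which the arm holds its last target. There are 200 camera calls.

## Task

Lay out the next watch job on the black mat, in this order: stand the green movement holder on the mat midway between the blue parts tray and the red oil-cup stand; set the brass watch movement on top of the holder, centred; put the round dial box straight behind the red stand with a gap of about 3 cm; and put the square hands box directly to the left of the dial box, again with a gap of about 3 cm. Left and behind are as the robot sees them, squared to the mat's edges (its white stripe marks the far edge). Leave everything flat and let go, and do not disturb the loupe and the screwdriver.

Things in the scene. Friction and masses are not known exactly. Their poses are not given: they have to be found in the camera images.
- mat: Black rubber mat fixed on the white bench, 200 (its x) x 440 (its y) x 3 mm thick, with a thin white stripe along its far edge. Origin at the centre of its underside; x points away from the robot (behind, towards the stripe), y to the left, z up; it lies turned by up to about 9 degrees. Its top is 3 mm above the bench (bench at z = 0).
- stand: Red oil-cup stand, fixed on the mat and square to it, 56 x 56 mm and 23 mm high, four small coloured cups in its top. Origin at the centre of its underside (on the mat's top); axes parallel to the mat's. It stands 50 mm nearer the robot than the mat's centre line, 105 mm left or right of the middle; the blue tray is at the mirrored place.
- tray: Blue parts tray, fixed on the mat and square to it, 64 (x) x 80 (y) x 14 mm high, six pockets with small metal bits. Origin at the centre of its underside (on the mat's top); axes parallel to the mat's.
- holder: Loose green round movement holder, 52 mm diameter, 20 mm high, flat top with a small steel disc, about 70 g. Origin at the centre of its underside, z up. Starts on the bench beside the mat.
- movement: Loose brass watch movement, a disc 30 mm in diameter and 12 mm high with small steel and copper wheels on top, about 40 g. Origin at the centre of its underside, z up. Starts on the bench beside the mat.
- dial: Loose round dial box, 44 mm diameter, 16 mm high, white with a black dial and gold marks on top, about 40 g. Origin at the centre of its underside, z up. Starts on the bench beside the mat.
- hands: Loose square white hands box, 36 x 36 x 16 mm high, three orange bars on top running along its x, about 30 g. Origin at the centre of its underside, x and y along its sides, z up. Starts on the bench beside the mat, turned by up to 35 degrees.
- loupe: Black loose loupe standing on the bench behind the mat, 34 mm diameter, 30 mm high; origin at the centre of its underside. Not to be disturbed.
- driver: Loose screwdriver with a yellow handle, 130 mm long, lying on the bench behind the mat; origin at its underside near the middle, x along its length. Not to be disturbed. (A green hand press, 183 mm high, is fixed well clear at the far left, near x 0.8, y 0.4 m.)
There are look-alikes about, which are no part of the job. What is shaped like the movement but pink or purple is not meant. Of the things that look like the stand, take the one that is farthest to the robot's right at the start.

How it is judged:
By the outcome, as a careful person would: the job done as asked, in the order asked, and still so for the second after the job is handed in, with the robot touching nothing.
It also fails if it takes over 112 s, if anything falls off the work surface, if the arm or the gripper's body presses on something with over 40 N, if the wrist force passes 120 N, or if a joint passes its speed limit or range.

## Working session

There is one attempt and no reset: what is moved stays moved. The work goes in short steps, Python scripts to look and compute and a tool call to move; the robot and the scene stay as the last step left them, time stands still between calls to the robot, and variables do not carry over. Pictures are saved under pics/ and viewed, at most 14 in all, crops included, and the job is handed in when it is done.

Besides the shell and the picture viewer there is one more tool, called after "Call:" as name(argument=value, ...), one argument or row to a line, values as JSON. send_rows: Moves the arm, as the interface text tells. Its arguments: {"type":"object","properties":{"motion":{"type":"string"}},"required":["motion"]}

```bash
ls; mkdir -p pics; python3 - <<'E'
from workcell import bot, vision
import cv2
for n in ("scene","top"):
    cv2.imwrite(f"pics/{n}0.png", cv2.cvtColor(vision.camera(n),cv2.COLOR_RGB2BGR))
    print(n, vision.camera_model(n))
o=bot.get_obs(); print(o)
E
```

```text
pics
scene {'fov_y': 54.81261129391576, 'cx': 281.62085014054827, 'cy': 212.59513145783308, 'world_from_camera': array([[ 0.46480409,  0.55025393, -0.69366979,  1.15600055],
       [ 0.88519018, -0.30638378,  0.35009617, -0.27376695],
       [-0.01988738, -0.77675582, -0.6294878 ,  0.59222332],
       [ 0.        ,  0.        ,  0.        ,  1.        ]])}
top {'fov_y': 44.405633861724496, 'cx': 280.52084904569745, 'cy': 210.1220510660206, 'world_from_camera': array([[ 1.57273984e-04, -9.97568526e-01,  6.96922582e-02,
         4.65378189e-01],
       [-9.99991373e-01,  1.32384508e-04,  4.15161243e-03,
         3.87745739e-02],
       [-4.15074406e-03, -6.96923099e-02, -9.97559900e-01,
         1.16016486e+00],
       [ 0.00000000e+00,  0.00000000e+00,  0.00000000e+00,
         1.00000000e+00]])}
{'clock': 0.1, 'joint_pos': array([ 1.27697933e+00,  2.41341761e-01,  3.84983278e-03,  1.33517342e+00,
       -1.63182278e-05,  1.57075095e+00]), 'joint_vel': array([-1.27734253e-03, -3.81037919e-05,  1.25148301e-03, -5.29280512e-04,
       -4.17790850e-04, -1.07996495e-03]), 'tau': array([-7.00651526e-05, -3.73138726e+01,  2.53009754e+01,  1.08699698e-02,
        4.52486961e-05, -1.70763734e-06]), 'eef_pos': array([0.14464659, 0.47803577, 0.23049642]), 'tool_rot': array([ 1.46358123e-01,  9.89231230e-01, -9.25636375e-04, -1.28744123e-04]), 'ft_force': array([-0.16980648,  0.36405327, -0.51355518]), 'ft_torque': array([0.00754053, 0.03694479, 0.00943798]), 'grasp_force': 0.0, 'grip_width': 0.08528567140097222}
```

View pics/top0.png

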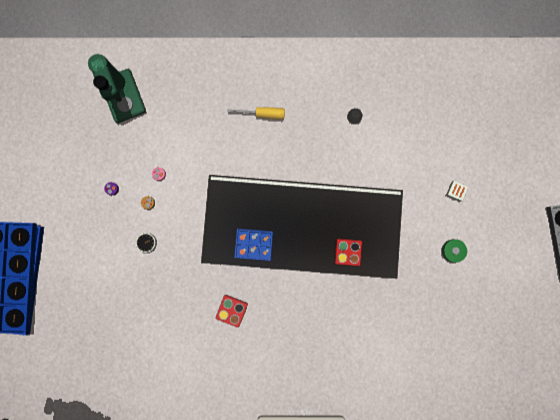

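View pics/scene0.png

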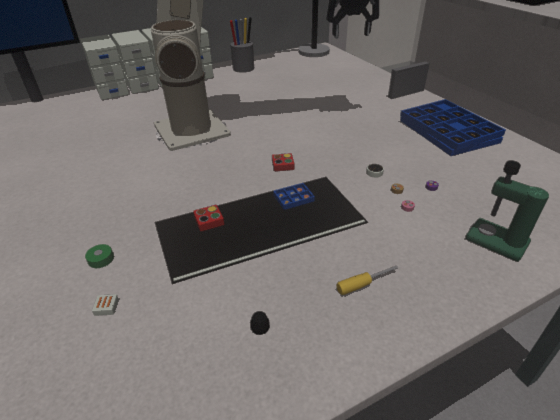

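The top view has up = +x and left = +y. It shows:
- **On the mat:** tray at (254,244) and red stand at (349,252).
- **Loose parts:** dial (147,243), brass movement (148,203), hands (457,190), holder (455,251).
- **Not to disturb:** loupe (355,116) and driver (258,113).
- **Look-alikes:** red stand at (232,310), plus the pink (159,174) and purple (111,188) discs.

Next I'll zoom in on the parts in both views.

```bash
python3 - <<'E'
import cv2, numpy as np
t=cv2.imread("pics/top0.png"); s=cv2.imread("pics/scene0.png")
def c(im,u,v,r=20): return cv2.resize(im[v-r:v+r,u-r:u+r],(195,195),interpolation=cv2.INTER_CUBIC)
a=np.hstack([c(t,*p) for p in [(147,243),(148,203),(457,190),(455,251)]])
b=np.hstack([c(s,*p) for p in [(375,169),(398,188),(105,304),(99,256)]])
d=np.hstack([c(t,*p) for p in [(254,244),(349,252),(215,182),(397,270)]])
cv2.imwrite("pics/crops.png",np.vstack([a,b,d]))
E
```

```text
(no output)
```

View pics/crops.png

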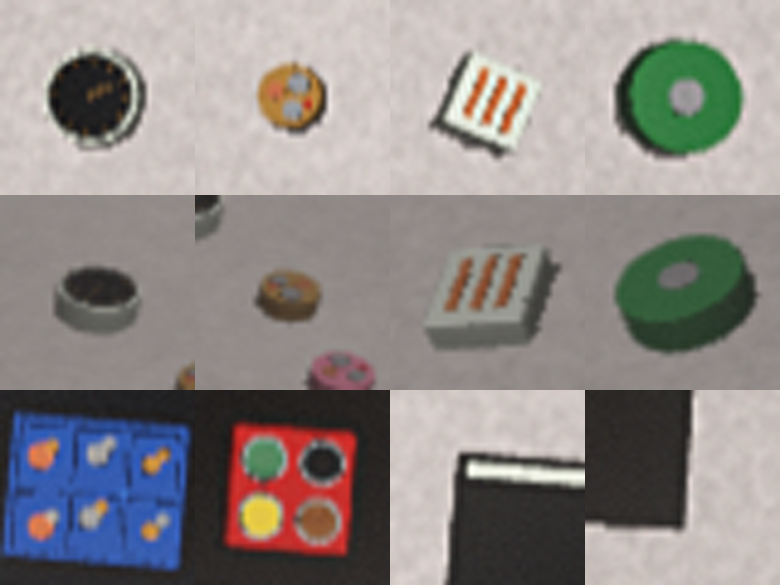

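```bash
cat > h.py <<'E'
import cv2, numpy as np
from workcell import bot, vision
from scipy.optimize import least_squares
def model(n):
    m=vision.camera_model(n); W=np.array(m["world_from_camera"]); return m,W,210/np.tan(np.radians(m["fov_y"]/2))
def proj(n,P):
    m,W,f=model(n); c=(np.atleast_2d(P)-W[:3,3])@W[:3,:3]
    return np.c_[m["cx"]+f*c[:,0]/c[:,2], m["cy"]+f*c[:,1]/c[:,2]]
def unproj(n,uv,z):
    m,W,f=model(n); uv=np.atleast_2d(uv)
    d=np.c_[(uv[:,0]-m["cx"])/f,(uv[:,1]-m["cy"])/f,np.ones(len(uv))]@W[:3,:3].T
    return (W[:3,3]+d*((z-W[2,3])/d[:,2])[:,None])[:,:2]
def mask(im,seed,kind,r=22):
    h=cv2.cvtColor(im,cv2.COLOR_RGB2HSV).astype(int); H,S,V=h[...,0],h[...,1],h[...,2]
    m={'dark':V<75,'green':(H>45)&(H<85)&(S>100),'brass':(H>5)&(H<25)&(S>75),'orange':(H<20)&(S>90)&(V>60),
       'blue':(H>100)&(H<130)&(S>110),'red':((H<6)|(H>174))&(S>140),'pink':(H>160)&(S>60)}[kind]
    k=np.zeros_like(m); u,v=map(int,seed); k[max(v-r,0):v+r,max(u-r,0):u+r]=1; return (m&k).astype(np.uint8)
def big(m):
    n,l,s,c=cv2.connectedComponentsWithStats(m); return (l==1+np.argmax(s[1:,4])).astype(np.uint8)
def hull(m): return cv2.convexHull(cv2.findNonZero(m))
def cen(h):
    M=cv2.moments(h.astype(np.float32)); return np.array([M['m10'],M['m01']])/M['m00'], M['m00']
A=np.linspace(0,2*np.pi,60,endpoint=False)
def cyl(x,y,r,z0,z1):
    c=np.c_[x+r*np.cos(A),y+r*np.sin(A)]; return np.vstack([np.c_[c,0*A+z0],np.c_[c,0*A+z1]])
def fitcyl(n,m,r,z0,z1):
    c,a=cen(hull(m)); x0=unproj(n,c,z1)[0]
    f=lambda p: cen(cv2.convexHull(proj(n,cyl(*p,r,z0,z1)).astype(np.float32)))[0]-c
    s=least_squares(f,x0,diff_step=1e-3); return s.x, a, cen(cv2.convexHull(proj(n,cyl(*s.x,r,z0,z1)).astype(np.float32)))[1]
E
python3 - <<'E'
from h import *
I={n:cv2.cvtColor(cv2.imread(f"pics/{n}0.png"),cv2.COLOR_BGR2RGB) for n in("top","scene")}
S={"top":dict(dial=(147,243),mov=(148,203),hands=(457,190),hold=(455,251),tray=(254,244),stand=(349,252)),
"scene":dict(dial=(375,169),mov=(398,188),hands=(105,304),hold=(99,256),tray=(295,197),stand=(209,217))}
for n in I:
    im=I[n]; s=S[n]
    print(n,"dial",fitcyl(n,big(mask(im,s["dial"],'dark',12 if n=="scene" else 14)),.019,.0159,.016))
    print(" mov",fitcyl(n,mask(im,s["mov"],'brass',9),.015,0,.012))
    print(" hold",fitcyl(n,mask(im,s["hold"],'green',20),.026,0,.02))
    m=mask(im,s["hands"],'orange',12); p=unproj(n,cv2.findNonZero(m)[:,0].astype(float),.016)
    print(" hands",p.mean(0)); r=cv2.minAreaRect((p*1000).astype(np.float32)); print(r, "angle edges", r[2])
    for k,c,z in(("tray","blue",.017),("stand","red",.026)):
        q=unproj(n,hull(mask(im,s[k],c,24 if n=="top" else 26))[:,0].astype(float),z); print(k,cv2.minAreaRect((q*1000).astype(np.float32)))
    # mat outline
    h=cv2.cvtColor(im,cv2.COLOR_RGB2GRAY)
U=unproj("top",np.array([(209,176),(402.5,190),(397.5,278),(202,262.5)]),.003); print(U, np.linalg.norm(np.diff(U,axis=0),axis=1), U.mean(0))
E
```

```text
top dial (array([0.4735856 , 0.34469546]), 193.5, 229.67857460817322)
 mov (array([0.56357163, 0.34358498]), 132.0, 157.89708997821435)
 hold (array([ 0.45590488, -0.34413245]), 387.0, 500.3234071806073)
 hands [ 0.59028647 -0.35301273]
((590.1535034179688, -352.9644470214844), (22.741962432861328, 22.218952178955078), 69.11693572998047) angle edges 69.11693572998047
tray ((469.62945556640625, 103.88398742675781), (81.1707992553711, 66.66799926757812), 85.37801361083984)
stand ((452.9198913574219, -104.58589172363281), (56.87895965576172, 56.9429817199707), 85.27134704589844)
scene dial (array([0.47368469, 0.34568471]), 72.5, 92.19477924122475)
 mov (array([0.56415487, 0.34483461]), 78.5, 119.78057897603139)
 hold (array([ 0.44707072, -0.34160345]), 286.5, 557.6905572111136)
 hands [ 0.59049025 -0.35041392]
((590.1600952148438, -350.6170349121094), (22.038503646850586, 22.64618682861328), 68.0063247680664) angle edges 68.0063247680664
tray ((478.5626525878906, 102.13662719726562), (86.285888671875, 75.92984771728516), 85.70268249511719)
stand ((467.9790344238281, -106.56487274169922), (56.29902648925781, 74.29435729980469), 84.3203125)
[[ 0.62376319  0.20569486]
 [ 0.59174025 -0.23189172]
 [ 0.39432351 -0.21751576]
 [ 0.42863039  0.21946203]] [0.43875675 0.19793948 0.43832243] [ 0.50961434 -0.00606265]
```

```bash
cat >> h.py <<'E'
def plan(wps,step=.042,start=None):
    """wps: (x,y,z,psi_deg or None,claw). psi = world angle of tool y (mod 180). Prints 5-row calls."""
    from scipy.spatial.transform import Rotation as R
    o=bot.get_obs(); p=np.array(o["eef_pos"]); Y=R.from_quat(o["tool_rot"]).as_matrix()[:,1]; a=np.degrees(np.arctan2(Y[1],Y[0]))
    if start: p,a=np.array(start[:3]),start[3]
    rows=[]
    for x,y,z,psi,c in wps:
        t=np.array([x,y,z]); d=0 if psi is None else (psi-a+90)%180-90
        k=max(1,int(np.ceil(max(np.linalg.norm(t-p)/step,abs(d)/8)))) 
        rows+=[(p+(t-p)*i/k,a+d*i/k,c) for i in range(1,k+1)]; p,a=t,a+d
    o=bot.get_obs(); P=np.array(o["eef_pos"]); B=np.degrees(np.arctan2(Y[1],Y[0]))
    if start: P,B=np.array(start[:3]),start[3]
    for i in range(0,len(rows),5):
        b=np.radians(B); ty=np.array([np.cos(b),np.sin(b),0]); tz=np.array([0,0,-1.]); tx=np.cross(ty,tz)
        out=[]
        for q,aa,c in rows[i:i+5]:
            s=np.round([(q-P)@v*100 for v in(tx,ty,tz)],1 if i+5<len(rows) else 2); w=round(-np.radians(aa-B),2)
            out.append(f"{c:g} {s[0]+0:g} {s[1]+0:g} {s[2]+0:g} {w+0:g}")
        print("; ".join(out)); P=P+(s[0]*tx+s[1]*ty+s[2]*tz)/100; B-=np.degrees(w)
    print("end",P.round(4),round(B,1))
E
python3 - <<'E'
from h import *
I={n:cv2.cvtColor(cv2.imread(f"pics/{n}0.png"),cv2.COLOR_BGR2RGB) for n in("top","scene")}
for n,s,m in(("top",(455,251),(148,203)),("scene",(99,256),(398,188))):
    im=I[n]; h=mask(im,s,'green',20); print(h.sum(),fitcyl(n,h,.026,.0199,.02), fitcyl(n,mask(im,m,'brass',9),.015,.0119,.012))
plan([(.456,-.344,.12,-4.5,-1)])
E
```

```text
362 (array([ 0.45597606, -0.34114334]), 387.0, 437.752482624026) (array([0.56309852, 0.34211693]), 132.0, 139.90722693980206)
254 (array([ 0.45900594, -0.34049432]), 286.5, 361.8600392299122) (array([0.57014086, 0.33859283]), 78.5, 70.50256336526945)
-1 -2.4 -3.2 0.5 0.06; -1 -4.9 -6.3 1 0.12; -1 -7.3 -9.5 1.5 0.18; -1 -9.7 -12.7 2 0.25; -1 -12.2 -15.8 2.5 0.31
-1 -3.3 -2.3 0.5 0.06; -1 -6.6 -4.6 1 0.12; -1 -9.9 -6.9 1.5 0.18; -1 -13.1 -9.1 2 0.24; -1 -16.4 -11.4 2.5 0.31
-1 -3.8 -1.2 0.5 0.06; -1 -7.7 -2.3 1 0.12; -1 -11.5 -3.5 1.5 0.18; -1 -15.3 -4.6 2 0.24; -1 -19.1 -5.8 2.5 0.3
-1 -4 0 0.5 0.07; -1 -8 0.1 1 0.13; -1 -12 0.1 1.5 0.19; -1 -16 0.1 2 0.25; -1 -20 0.1 2.5 0.31
-1 -3.81 1.26 0.55 0.06; -1 -7.61 2.49 1.05 0.13
end [ 0.456 -0.344  0.12 ] -4.8
```

Call:
send_rows(
  motion="-1 -2.4 -3.2 0.5 0.06; -1 -4.9 -6.3 1 0.12; -1 -7.3 -9.5 1.5 0.18; -1 -9.7 -12.7 2 0.25; -1 -12.2 -15.8 2.5 0.31",
)

```text
clock: 0.6
eef_pos: [0.2157, 0.2902, 0.2057]
tool_rot: [0.298, 0.955, -0.0, -0.0]
ft_force: [0.4, 0.1, 0.6]
grip_width: 0.0853
grasp_force: 0.0
```

Call:
send_rows(
  motion="-1 -3.3 -2.3 0.5 0.06; -1 -6.6 -4.6 1 0.12; -1 -9.9 -6.9 1.5 0.18; -1 -13.1 -9.1 2 0.24; -1 -16.4 -11.4 2.5 0.31",
)

```text
clock: 1.1
eef_pos: [0.2861, 0.1036, 0.1811]
tool_rot: [0.442, 0.897, 0.0, 0.0]
ft_force: [0.6, 0.2, -0.2]
grip_width: 0.0854
grasp_force: 0.0
```

```bash
python3 -c "
from h import *
plan([(.4565,-.341,.12,-4.5,-1)],.04); plan([(.4565,-.341,.003,None,-1)],.03,(.4565,-.341,.12,-4.5))"
```

```text
-1 -3.5 -1 0.5 0.06; -1 -7 -2.1 0.9 0.11; -1 -10.5 -3.1 1.4 0.17; -1 -14 -4.2 1.9 0.23; -1 -17.6 -5.2 2.3 0.28
-1 -3.6 -0.1 0.5 0.06; -1 -7.3 -0.1 1 0.11; -1 -10.9 -0.1 1.5 0.17; -1 -14.6 -0.2 1.9 0.23; -1 -18.3 -0.2 2.4 0.28
-1 -3.5 0.98 0.47 0.06; -1 -7.03 1.96 0.94 0.12; -1 -10.56 2.94 1.41 0.17
end [ 0.4565 -0.341   0.12  ] -4.3
-1 0 0 2.92 0; -1 0 0 5.85 0; -1 0 0 8.77 0; -1 0 0 11.7 0
end [ 0.4565 -0.341   0.003 ] -4.5
```

Call:
send_rows(
  motion="-1 -3.5 -1 0.5 0.06; -1 -7 -2.1 0.9 0.11; -1 -10.5 -3.1 1.4 0.17; -1 -14 -4.2 1.9 0.23; -1 -17.6 -5.2 2.3 0.28",
)

```text
clock: 1.6
eef_pos: [0.3522, -0.0676, 0.1579]
tool_rot: [0.563, 0.826, -0.0, -0.0]
ft_force: [1.1, 1.0, 0.2]
grip_width: 0.0854
grasp_force: 0.0
```

Call:
send_rows(
  motion="-1 -3.6 -0.1 0.5 0.06; -1 -7.3 -0.1 1 0.11; -1 -10.9 -0.1 1.5 0.17; -1 -14.6 -0.2 1.9 0.23; -1 -18.3 -0.2 2.4 0.28",
)

```text
clock: 2.1
eef_pos: [0.4179, -0.2384, 0.1337]
tool_rot: [0.673, 0.74, -0.0, -0.0]
ft_force: [-0.0, 0.4, -0.0]
grip_width: 0.0855
grasp_force: 0.0
```

Call:
send_rows(
  motion="-1 -3.5 1 0.5 0.06; -1 -7 2 1 0.12; -1 -10.6 2.9 1.4 0.17; -1 -10.6 2.9 1.4 0.17; -1 -10.6 2.9 1.4 0.17",
)

```text
clock: 2.6
eef_pos: [0.4563, -0.3397, 0.1191]
tool_rot: [0.733, 0.681, -0.0, -0.001]
ft_force: [0.2, 0.6, 0.0]
grip_width: 0.0856
grasp_force: 0.0
```

```bash
python3 -c "
from h import *
o=bot.get_obs(); print(o['eef_pos'],o['joint_pos'])
plan([(.4565,-.341,.05,-4.5,-1),(.4565,-.341,.003,-4.5,-1)],.03)"
```

```text
[ 0.45629488 -0.3396506   0.1190817 ] [-6.40037998e-01  4.47167439e-01  1.44970066e-03  1.12776776e+00
  2.85109344e-04  1.00462062e+00]
-1 -0.04 0.01 2.3 0; -1 -0.09 0.02 4.61 0; -1 -0.13 0.03 6.91 0; -1 -0.13 0.03 9.26 0; -1 -0.13 0.03 11.61 0
end [ 0.4565 -0.341   0.003 ] -4.2
```

Call:
send_rows(
  motion="-1 -0.1 0 2.3 0; -1 -0.1 0 4.6 0; -1 -0.1 0 6.9 0; -1 -0.1 0 9.3 0; -1 -0.1 0 11.6 0",
)

```text
clock: 3.1
eef_pos: [0.4564, -0.3389, 0.0039]
tool_rot: [0.732, 0.682, 0.0, -0.0]
ft_force: [0.1, -0.5, -0.9]
grip_width: 0.0854
grasp_force: 0.0
```

Call:
send_rows(
  motion="0.7 0 0 0 0; 0.7 0 0 0 0; 0.7 0 0 0 0; 0.7 0 0 0 0; 0.7 0 0 0 0",
)

```text
clock: 3.6
eef_pos: [0.4581, -0.3412, 0.0061]
tool_rot: [0.732, 0.681, 0.0, 0.001]
ft_force: [-0.4, 0.5, 6.4]
grip_width: 0.0492
grasp_force: 62.7
```

Call:
send_rows(
  motion="0.7 0 0 0 0; 0.7 0 0 0 0; 0.7 0 0 0 0; 0.7 0 0 0 0; 0.7 0 0 0 0",
)

```text
clock: 4.1
eef_pos: [0.4581, -0.3412, 0.0061]
tool_rot: [0.732, 0.681, 0.001, 0.001]
ft_force: [-0.7, 0.7, 7.7]
grip_width: 0.0497
grasp_force: 62.8
```

Call:
send_rows(
  motion="0.7 0 0 -1 0; 0.7 0 0 -3 0; 0.7 0 0 -6 0; 0.7 0 0 -9 0; 0.7 0 0 -9 0",
)

```text
clock: 4.6
eef_pos: [0.4597, -0.3428, 0.0996]
tool_rot: [0.732, 0.681, 0.001, 0.005]
ft_force: [0.4, -0.8, -0.6]
grip_width: 0.0493
grasp_force: 62.2
```

```bash
python3 - <<'E'
from h import *
o=bot.get_obs(); print(o["eef_pos"],o["ft_force"],o["grip_width"],o["grasp_force"])
im=vision.camera("scene"); u,v=proj("scene",o["eef_pos"])[0].astype(int); print(u,v)
c=im[max(v-70,0):v+50,max(u-70,0):u+70]; cv2.imwrite("pics/g1.png",cv2.cvtColor(cv2.resize(c,None,fx=4,fy=4,interpolation=cv2.INTER_CUBIC),cv2.COLOR_RGB2BGR))
plan([(.4565,-.341,.10,-4.5,.7),(.4605,-.0012,.10,-4.5,.7)],.04)
E
```

```text
[ 0.45969551 -0.34284514  0.09958554] [ 0.36233045 -0.79001868 -0.62131027] 0.04927394325504088 62.235578298568726
84 223
0.7 0.1 -0.2 -0.3 0.01; 0.7 3.9 -0.4 -0.3 0.01; 0.7 7.6 -0.7 -0.3 0.01; 0.7 11.4 -0.9 -0.3 0.01; 0.7 15.2 -1.1 -0.3 0.01
0.7 3.72 -0.31 0.02 0; 0.7 7.49 -0.58 0.02 0; 0.7 11.26 -0.84 0.02 0; 0.7 15.02 -1.11 0.02 0; 0.7 18.79 -1.38 0.02 0
end [ 0.4605 -0.0012  0.1   ] -4.8
```

View pics/g1.png

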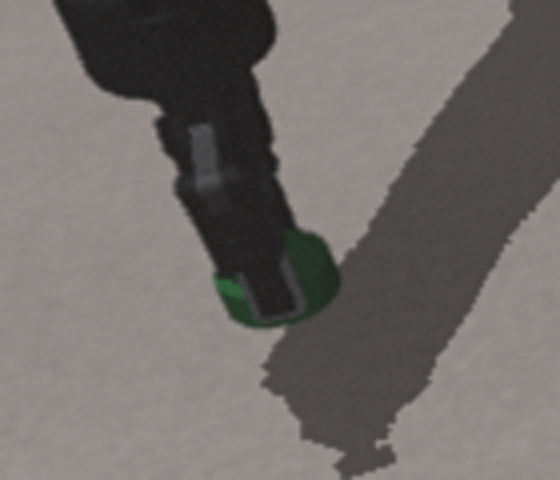

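The fingers hold the holder level at about (275,280) in the crop. I'll carry it to the mat.

Call:
send_rows(
  motion="0.7 0.1 -0.2 -0.3 0.01; 0.7 3.9 -0.4 -0.3 0.01; 0.7 7.6 -0.7 -0.3 0.01; 0.7 11.4 -0.9 -0.3 0.01; 0.7 15.2 -1.1 -0.3 0.01",
)

```text
clock: 5.15
eef_pos: [0.4553, -0.1864, 0.0957]
tool_rot: [0.736, 0.677, -0.001, -0.002]
ft_force: [0.1, -0.4, -1.3]
grip_width: 0.0496
grasp_force: 62.2
```

Call:
send_rows(
  motion="0.7 3.7 -0.3 0 0; 0.7 7.5 -0.6 0 0; 0.7 11.3 -0.8 0 0; 0.7 15 -1.1 0 0; 0.7 18.8 -1.4 0 0",
)

```text
clock: 5.65
eef_pos: [0.457, 0.0017, 0.096]
tool_rot: [0.736, 0.677, -0.001, -0.001]
ft_force: [1.4, 0.0, -0.9]
grip_width: 0.0495
grasp_force: 62.2
```

Call:
send_rows(
  motion="0.7 0 0 0 0; 0.7 0 0 0 0; 0.7 0 0 0 0; 0.7 0 0 0 0",
)

```text
clock: 6.05
eef_pos: [0.4584, -0.0009, 0.0969]
tool_rot: [0.737, 0.676, -0.0, -0.0]
ft_force: [-0.3, -0.7, -1.0]
grip_width: 0.0493
grasp_force: 62.2
```

```bash
python3 -c "
from h import *
o=bot.get_obs(); print(o['eef_pos'],o['tool_rot'],o['ft_force'])
plan([(.4605,-.0012,.03,-4.5,.7),(.4605,-.0012,.011,-4.5,.7)],.025)"
```

```text
[ 0.45835253 -0.00087403  0.09691445] [ 7.36541333e-01  6.76392345e-01 -4.58220194e-04 -2.24888527e-04] [-0.26957866 -0.74732936 -1.01260441]
0.7 0 0.07 2.23 0; 0.7 -0.01 0.14 4.46 0; 0.7 -0.01 0.22 6.69 -0.01; 0.7 -0.01 0.22 8.59 -0.01
end [ 0.4605 -0.0012  0.011 ] -4.3
```

Call:
send_rows(
  motion="0.7 0 0.1 2.2 0; 0.7 0 0.15 4.4 0; 0.7 0 0.2 6.7 0; 0.7 0 0.2 8.4 0; 0.7 0 0.2 8.6 0",
)

```text
clock: 6.55
eef_pos: [0.4591, -0.0011, 0.0095]
tool_rot: [0.737, 0.676, -0.001, -0.001]
ft_force: [-0.8, 0.3, -0.7]
grip_width: 0.0493
grasp_force: 62.4
```

Call:
send_rows(
  motion="0.7 0 0 0 0; 0.7 0 0 0.1 0; 0.7 0 0 0.2 0; 0.7 0 0 0.2 0",
)

```text
clock: 6.95
eef_pos: [0.4612, 0.0, 0.0099]
tool_rot: [0.736, 0.677, 0.0, 0.0]
ft_force: [-0.3, -0.6, -1.0]
grip_width: 0.0491
grasp_force: 62.4
```

Call:
send_rows(
  motion="0.7 0 0 0.1 0; 0.7 0 0 0.1 0; 0.7 0 0 0.1 0",
)

```text
clock: 7.25
eef_pos: [0.4612, 0.0001, 0.0091]
tool_rot: [0.736, 0.677, 0.0, 0.0]
ft_force: [-1.4, -0.0, 4.4]
grip_width: 0.0496
grasp_force: 63.0
```

Call:
send_rows(
  motion="0.7 0 0 0.1 0; 0.7 0 0 0.1 0; 0.7 0 0 0.1 0",
)

```text
clock: 7.55
eef_pos: [0.4612, 0.0001, 0.009]
tool_rot: [0.736, 0.677, 0.001, 0.001]
ft_force: [-3.2, -0.4, 14.7]
grip_width: 0.0495
grasp_force: 63.8
```

Call:
send_rows(
  motion="0.7 0 0 -0.15 0; 0.2 0 0 -0.15 0; -0.4 0 0 -0.15 0; -1 0 0 -0.15 0; -1 0 0 -0.15 0",
)

```text
clock: 8.05
eef_pos: [0.4605, 0.0001, 0.0085]
tool_rot: [0.736, 0.677, -0.0, -0.0]
ft_force: [0.5, -0.0, -0.1]
grip_width: 0.085
grasp_force: 0.0
```

Call:
send_rows(
  motion="-1 0 0 -1 0; -1 0 0 -4 0; -1 0 0 -8 0; -1 0 0 -12 0; -1 0 0 -14 0",
)

```text
clock: 8.55
eef_pos: [0.4625, 0.0001, 0.153]
tool_rot: [0.736, 0.677, 0.002, 0.002]
ft_force: [0.7, -0.7, -0.7]
grip_width: 0.0855
grasp_force: 0.0
```

```bash
python3 -c "
from h import *
o=bot.get_obs(); print(o['eef_pos'],o['tool_rot'],o['ft_force'])
plan([(.5635,.343,.10,50,-1)],.042)"
```

```text
[4.62523606e-01 1.10777771e-04 1.53038352e-01] [0.73581789 0.67717316 0.00215561 0.00197255] [ 0.74551844 -0.6770249  -0.73109938]
-1 3.9 0.8 0.6 -0.11; -1 7.8 1.6 1.2 -0.21; -1 11.7 2.4 1.8 -0.32; -1 15.6 3.2 2.4 -0.42; -1 19.4 4 2.9 -0.53
-1 2.99 2.69 0.64 -0.11; -1 5.94 5.35 1.23 -0.21; -1 8.89 8.01 1.81 -0.32; -1 11.84 10.67 2.4 -0.43
end [0.5635 0.343  0.1   ] 50.3
```

Call:
send_rows(
  motion="-1 3.9 0.8 0.6 -0.11; -1 7.8 1.6 1.2 -0.21; -1 11.7 2.4 1.8 -0.32; -1 15.6 3.2 2.4 -0.42; -1 19.4 4 2.9 -0.53",
)

```text
clock: 9.05
eef_pos: [0.5169, 0.1917, 0.1202]
tool_rot: [0.531, 0.847, 0.0, 0.0]
ft_force: [0.6, -0.9, 1.2]
grip_width: 0.0853
grasp_force: 0.0
```

Call:
send_rows(
  motion="-1 3 2.7 0.6 -0.11; -1 5.9 5.4 1.2 -0.21; -1 8.9 8 1.8 -0.32; -1 11.8 10.7 2.4 -0.43; -1 11.8 10.7 2.4 -0.43",
)

```text
clock: 9.55
eef_pos: [0.5621, 0.3474, 0.0943]
tool_rot: [0.337, 0.941, 0.001, -0.0]
ft_force: [-0.5, 0.5, -0.6]
grip_width: 0.0851
grasp_force: 0.0
```

```bash
python3 - <<'E'
from h import *
im=vision.camera("top"); sc=vision.camera("scene")
cv2.imwrite("pics/top1.png",cv2.cvtColor(im,cv2.COLOR_RGB2BGR)); cv2.imwrite("pics/scene1.png",cv2.cvtColor(sc,cv2.COLOR_RGB2BGR))
uv=proj("top",[.4605,-.001,.023])[0]; m=mask(im,uv,'green',18); print("holder",m.sum(),fitcyl("top",m,.026,.0229,.023)[:2])
uv=proj("scene",[.4605,-.001,.023])[0]; m=mask(sc,uv,'green',16); print("holder",m.sum(),fitcyl("scene",m,.026,.0229,.023)[:2])
def rectfit(n,m,sx,sy,h):
    c,_=cen(hull(m)); B=np.array([[a*sx/2,b*sy/2] for a in(-1,1) for b in(-1,1)]); t=np.radians(-4.5); B=B@np.array([[np.cos(t),np.sin(t)],[-np.sin(t),np.cos(t)]])
    f=lambda p: cen(cv2.convexHull(proj(n,np.vstack([np.c_[B+p,0*B[:,:1]+z] for z in(.003,.003+h)])).astype(np.float32)))[0]-c
    return least_squares(f,unproj(n,c,.02)[0],diff_step=1e-3).x
t=rectfit("top",mask(im,(254,244),'blue',24),.064,.080,.014); s=rectfit("top",mask(im,(349,252),'red',22),.056,.056,.023)
print("top tray/stand",t,s,(t+s)/2,np.linalg.norm(t-s),np.degrees(np.arctan2(t[1]-s[1],t[0]-s[0]))-90)
t=rectfit("scene",mask(sc,(295,197),'blue',26),.064,.080,.014); s=rectfit("scene",mask(sc,(209,217),'red',20),.056,.056,.023)
print("scene tray/stand",t,s,(t+s)/2,np.linalg.norm(t-s),np.degrees(np.arctan2(t[1]-s[1],t[0]-s[0]))-90)
o=bot.get_obs(); print(o['eef_pos'],o['tool_rot'])
E
```

```text
holder 389 (array([ 0.4604203 , -0.00177759]), 414.0)
holder 243 (array([ 0.472423  , -0.00437939]), 305.0)
top tray/stand [0.46964518 0.10434426] [ 0.45286414 -0.10565814] [ 0.46125466 -0.00065694] 0.210671812156123 -4.568730090663095
scene tray/stand [0.47067196 0.1062976 ] [ 0.45417691 -0.10403391] [0.46242443 0.00113184] 0.21097732408550993 -4.484190007380505
[0.56155404 0.34336022 0.0952236 ] [ 3.39552394e-01  9.40586797e-01 -7.13848071e-04 -3.73763464e-04]
```

View pics/top1.png

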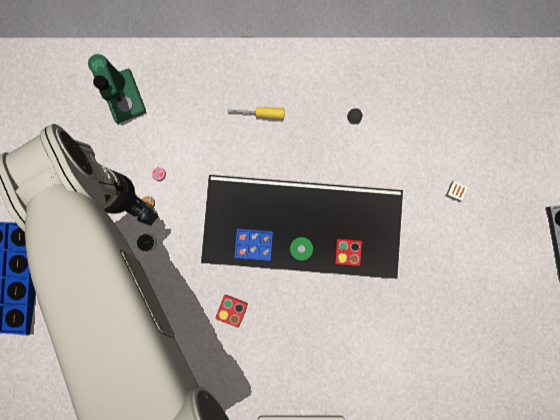

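The holder reads as centred between tray and stand: about (.460,-.002) against a midpoint of (.461,-.001). Picking the movement is next.

```bash
python3 -c "
from h import *
plan([(.5635,.343,.05,50,-1),(.5635,.343,.010,50,-1)],.025)"
```

```text
-1 -0.09 0.05 2.26 0; -1 -0.17 0.1 4.52 0.01; -1 -0.17 0.1 6.52 0.01; -1 -0.17 0.1 8.52 0.01
end [0.5635 0.343  0.01  ] 49.7
```

Call:
send_rows(
  motion="-1 -0.1 0 2.2 0; -1 -0.2 0.1 4.5 0; -1 -0.2 0.1 6.5 0; -1 -0.2 0.1 8.5 0; -1 -0.2 0.1 8.5 0",
)

```text
clock: 10.15
eef_pos: [0.562, 0.3392, 0.0084]
tool_rot: [0.341, 0.94, -0.003, -0.002]
ft_force: [-0.9, -0.5, -0.7]
grip_width: 0.0854
grasp_force: 0.0
```

Call:
send_rows(
  motion="0.9 0 0 0 0; 0.9 0 0 0 0; 0.9 0 0 0 0; 0.9 0 0 0 0; 0.9 0 0 0 0",
)

```text
clock: 10.65
eef_pos: [0.565, 0.3426, 0.0124]
tool_rot: [0.34, 0.94, 0.001, 0.001]
ft_force: [-1.7, -2.6, 6.1]
grip_width: 0.0124
grasp_force: 2.7
```

Call:
send_rows(
  motion="0.9 0 0 0 0; 0.9 0 0 0 0; 0.9 0 0 0 0; 0.9 0 0 0 0",
)

```text
clock: 11.05
eef_pos: [0.5649, 0.3425, 0.0123]
tool_rot: [0.34, 0.94, 0.001, 0.001]
ft_force: [-0.7, -0.5, 4.8]
grip_width: 0.0046
grasp_force: 2.7
```

The fingers closed over the top of the movement, so the TCP is the tip position when shut and I need to go lower. I'll reopen, check and retry.

Call:
send_rows(
  motion="0.9 0 0 -1 0; -1 0 0 -4 0; -1 0 0 -4 0; -1 0 0 -4 0; -1 0 0 -4 0",
)

```text
clock: 11.55
eef_pos: [0.5638, 0.342, 0.0502]
tool_rot: [0.34, 0.94, -0.0, -0.0]
ft_force: [-0.8, 0.2, 0.5]
grip_width: 0.0622
grasp_force: 0.0
```

```bash
python3 - <<'E'
from h import *
sc=vision.camera("scene"); im=vision.camera("top"); cv2.imwrite("pics/scene2.png",cv2.cvtColor(sc,cv2.COLOR_RGB2BGR))
m=mask(sc,(398,188),'brass',11); h=hull(m); print(m.sum(),cen(h),cv2.boundingRect(h))
m0=mask(cv2.cvtColor(cv2.imread("pics/scene0.png"),cv2.COLOR_BGR2RGB),(398,188),'brass',11);print(m0.sum(),cen(hull(m0)),cv2.boundingRect(hull(m0)))
cv2.imwrite("pics/z2.png",cv2.cvtColor(cv2.resize(np.hstack([sc[150:220,360:460],im[165:235,100:200]]),None,fx=4,fy=4,interpolation=cv2.INTER_CUBIC),cv2.COLOR_RGB2BGR))
for _ in range(1): print(bot.get_obs()['eef_pos'],bot.get_obs()['tool_rot'])
E
```

```text
78 (array([397.53658537, 188.4695122 ]), 82.0) (392, 184, 12, 10)
74 (array([397.17622081, 188.29723992]), 78.5) (392, 184, 12, 10)
[0.56350032 0.3418198  0.04960231] [ 3.39950928e-01  9.40442477e-01 -8.88862773e-04 -7.24538947e-04]
```

View pics/z2.png

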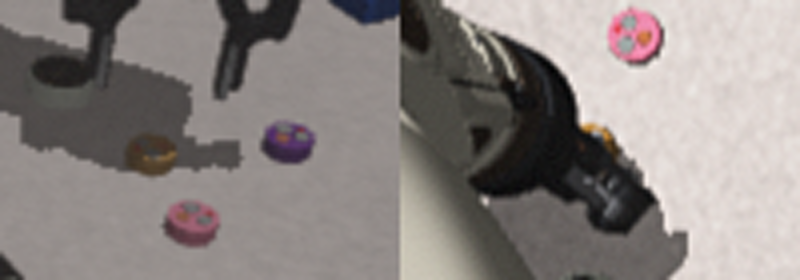

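The movement hasn't shifted: it's at (398,188) in the scene view, as before. I'll go lower this time.

Call:
send_rows(
  motion="-1 0 0.1 1.5 0; -1 0 0.1 3 0; -1 0 0.1 4.2 0; -1 0 0.1 4.7 0; -1 0 0.1 4.7 0",
)

```text
clock: 12.15
eef_pos: [0.5639, 0.3424, 0.0019]
tool_rot: [0.34, 0.94, -0.001, -0.001]
ft_force: [-0.7, 0.0, -0.4]
grip_width: 0.0855
grasp_force: 0.0
```

Call:
send_rows(
  motion="-0.4 0 0 0 0; -0.2 0 0 0 0; -0.2 0 0 0 0; -0.2 0 0 0 0",
)

```text
clock: 12.55
eef_pos: [0.5653, 0.3433, 0.0045]
tool_rot: [0.34, 0.94, 0.0, 0.0]
ft_force: [0.7, -0.2, 1.1]
grip_width: 0.0515
grasp_force: 0.0
```

Call:
send_rows(
  motion="-0.2 0 0 0.2 0; -0.2 0 0 0.3 0; -0.2 0 0 0.3 0; -0.2 0 0 0.3 0; -0.2 0 0 0.3 0",
)

```text
clock: 13.05
eef_pos: [0.565, 0.3431, 0.0008]
tool_rot: [0.34, 0.94, 0.0, -0.0]
ft_force: [-0.3, -0.3, -0.4]
grip_width: 0.0513
grasp_force: 0.0
```

Call:
send_rows(
  motion="0.6 0 0 0 0; 0.6 0 0 0 0; 0.6 0 0 0 0; 0.6 0 0 0 0; 0.6 0 0 0 0",
)

```text
clock: 13.55
eef_pos: [0.5653, 0.3432, 0.0012]
tool_rot: [0.34, 0.94, 0.0, 0.0]
ft_force: [-0.2, 0.9, 3.5]
grip_width: 0.0271
grasp_force: 59.3
```

```bash
python3 -c "
from h import *
plan([(.5653,.3432,.10,50,.6),(.4610,-.0005,.10,50,.6)],.036)"
```

```text
0.6 0 0 -3.3 0; 0.6 0 0 -6.6 0; 0.6 0 0 -9.9 0; 0.6 -1.4 -3.3 -9.9 0; 0.6 -2.8 -6.6 -9.9 0
0.6 -1.4 -3.3 0 0; 0.6 -2.8 -6.6 0 0; 0.6 -4.2 -9.9 0 0; 0.6 -5.6 -13.3 0 0; 0.6 -7 -16.6 0 0
0.6 -1.37 -3.27 0.02 0; 0.6 -2.77 -6.58 0.02 0; 0.6 -4.16 -9.89 0.02 0
end [ 0.461  -0.0005  0.1   ] 50.2
```

Call:
send_rows(
  motion="0.6 0 0 -3.3 0; 0.6 0 0 -6.6 0; 0.6 0 0 -9.9 0; 0.6 -1.4 -3.3 -9.9 0; 0.6 -2.8 -6.6 -9.9 0",
)

```text
clock: 14.05
eef_pos: [0.545, 0.2749, 0.101]
tool_rot: [0.339, 0.941, 0.001, 0.001]
ft_force: [0.3, -0.7, -0.2]
grip_width: 0.0269
grasp_force: 59.3
```

Call:
send_rows(
  motion="0.6 -1.4 -3.3 0 0; 0.6 -2.8 -6.6 0 0; 0.6 -4.2 -9.9 0 0; 0.6 -5.6 -13.3 0 0; 0.6 -7 -16.6 0 0",
)

```text
clock: 14.55
eef_pos: [0.491, 0.1006, 0.0995]
tool_rot: [0.34, 0.94, -0.0, -0.0]
ft_force: [0.2, -0.7, -0.7]
grip_width: 0.0274
grasp_force: 59.3
```

Call:
send_rows(
  motion="0.6 -1.4 -3.3 0 0; 0.6 -2.8 -6.6 0 0; 0.6 -4.2 -9.9 0 0; 0.6 -4.2 -9.9 0 0; 0.6 -4.2 -9.9 0 0",
)

```text
clock: 15.05
eef_pos: [0.4607, -0.0015, 0.0997]
tool_rot: [0.341, 0.94, 0.0, -0.0]
ft_force: [-0.0, -0.2, -0.1]
grip_width: 0.027
grasp_force: 59.3
```

Call:
send_rows(
  motion="0.6 0 0 0 0; 0.6 0 0 0 0; 0.6 0 0 0 0; 0.6 0 0 0 0",
)

```text
clock: 15.45
eef_pos: [0.4611, -0.0003, 0.0997]
tool_rot: [0.339, 0.941, -0.0, -0.0]
ft_force: [-0.2, -0.4, -0.5]
grip_width: 0.0275
grasp_force: 59.3
```

```bash
python3 - <<'E'
from h import *
sc=vision.camera("scene"); o=bot.get_obs(); print(o['eef_pos'],o['tool_rot'],o['grip_width'])
u,v=proj("scene",o["eef_pos"])[0].astype(int)
cv2.imwrite("pics/g3.png",cv2.cvtColor(cv2.resize(sc[v-40:v+60,u-60:u+60],None,fx=5,fy=5,interpolation=cv2.INTER_CUBIC),cv2.COLOR_RGB2BGR))
m=mask(sc,(u,v),'brass',12); print(u,v,m.sum(),m.sum() and fitcyl("scene",m,.015,o['eef_pos'][2]-.001,o['eef_pos'][2]+.011)[0])
plan([(.4610,-.0005,.05,50,.6),(.4610,-.0005,.029,50,.6)],.02)
E
```

```text
[ 4.61011911e-01 -3.92124224e-04  9.97043466e-02] [ 3.39454339e-01  9.40622530e-01 -1.20792582e-05 -8.18014202e-05] 0.02739003345541859
249 174 90 [ 0.46020678 -0.001558  ]
0.6 0 0 1.66 0; 0.6 0 -0.01 3.31 0; 0.6 -0.01 -0.01 4.97 0.01; 0.6 -0.01 -0.01 6.02 0.01; 0.6 -0.01 -0.01 7.07 0.01
end [ 0.461  -0.0005  0.029 ] 49.7
```

View pics/g3.png

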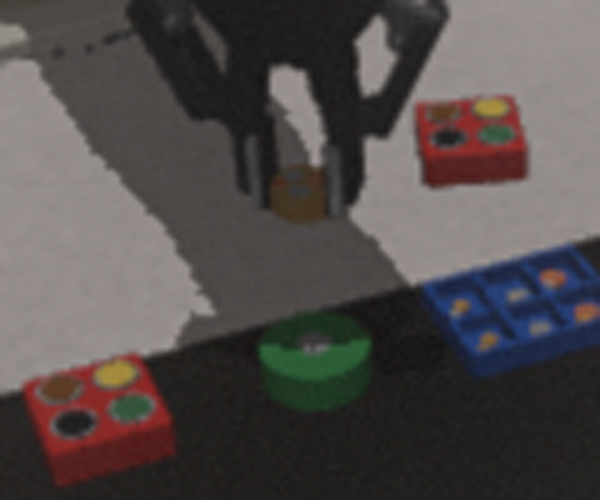

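The brass movement is held level above the holder, at about (300,190) in the crop. Lowering it now.

Call:
send_rows(
  motion="0.6 0 0 1.7 0; 0.6 0 0 3.3 0; 0.6 0 0 5 0; 0.6 0 0 6 0; 0.6 0 0 6.9 0",
)

```text
clock: 16.0
eef_pos: [0.4608, -0.0008, 0.0302]
tool_rot: [0.34, 0.94, -0.0, -0.0]
ft_force: [0.1, -0.2, -0.7]
grip_width: 0.027
grasp_force: 59.3
```

Call:
send_rows(
  motion="0.6 0 0 0 0; 0.6 0 0 0 0; 0.6 0 0 0 0; 0.6 0 0 0.1 0; 0.6 0 0 0.1 0",
)

```text
clock: 16.5
eef_pos: [0.4612, -0.001, 0.0302]
tool_rot: [0.34, 0.94, 0.0, 0.0]
ft_force: [-0.1, 0.0, 0.7]
grip_width: 0.027
grasp_force: 59.3
```

```bash
python3 - <<'E'
from h import *
sc=vision.camera("scene"); o=bot.get_obs(); print(o['eef_pos'],o['ft_force'])
g=cv2.cvtColor(sc,cv2.COLOR_RGB2HSV).astype(int); m=((g[...,0]>45)&(g[...,0]<85)&(g[...,1]>60)).astype(np.uint8); k=np.zeros_like(m)
u,v=proj("scene",[.461,-.001,.013])[0].astype(int); k[v-13:v+14,u-14:u+15]=1; m=big(m&k); print("hold",fitcyl("scene",m,.026,.003,.023))
z=o['eef_pos'][2]; mm=mask(sc,proj("scene",[.461,-.001,z+.006])[0],'brass',8); print("mov",mm.sum(),fitcyl("scene",mm,.015,z-.001,z+.011))
E
```

```text
[ 0.46117029 -0.00096841  0.03010593] [ 0.48647617 -0.27290182 -1.01332458]
hold (array([ 0.46680744, -0.00276388]), 293.0, 397.8723199000815)
mov 86 (array([ 0.45981585, -0.00197819]), 88.5, 135.56565547990613)
```

Call:
send_rows(
  motion="0.6 0 0 0.2 0; 0.6 0 0 0.4 0; 0.6 0 0 0.4 0; 0.6 0 0 0.4 0",
)

```text
clock: 16.95
eef_pos: [0.4608, -0.001, 0.0257]
tool_rot: [0.34, 0.94, -0.0, -0.0]
ft_force: [-0.3, -0.3, -1.0]
grip_width: 0.0269
grasp_force: 59.3
```

Call:
send_rows(
  motion="0.6 0 0 0.1 0; 0.6 0 0 0.1 0; 0.6 0 0 0.1 0",
)

```text
clock: 17.25
eef_pos: [0.4609, -0.001, 0.0248]
tool_rot: [0.34, 0.94, -0.0, -0.0]
ft_force: [1.2, -0.2, -0.8]
grip_width: 0.0271
grasp_force: 59.3
```

Call:
send_rows(
  motion="0.6 0 0 0.05 0; 0.6 0 0 0.05 0; 0.6 0 0 0.05 0",
)

```text
clock: 17.55
eef_pos: [0.4609, -0.001, 0.0243]
tool_rot: [0.34, 0.94, 0.0, 0.0]
ft_force: [0.6, -0.3, 0.4]
grip_width: 0.0272
grasp_force: 59.3
```

Call:
send_rows(
  motion="0.6 0 0 0.05 0; 0.6 0 0 0.05 0; 0.6 0 0 0.05 0",
)

```text
clock: 17.85
eef_pos: [0.461, -0.001, 0.0241]
tool_rot: [0.34, 0.94, 0.0, 0.0]
ft_force: [-2.5, -0.1, 4.9]
grip_width: 0.0271
grasp_force: 59.8
```

Call:
send_rows(
  motion="0.2 0 0 -0.05 0; 0 0 0 -0.05 0; -0.4 0 0 -0.1 0; -0.4 0 0 -0.1 0; -0.4 0 0 -0.1 0",
)

```text
clock: 18.35
eef_pos: [0.4609, -0.001, 0.0247]
tool_rot: [0.34, 0.94, -0.0, -0.0]
ft_force: [-0.1, 0.5, -1.0]
grip_width: 0.0602
grasp_force: 0.0
```

Call:
send_rows(
  motion="-0.4 0 0 -1 0; -0.4 0 0 -3 0; -0.6 0 0 -6 0; -1 0 0 -8 0; -1 0 0 -8 0",
)

```text
clock: 18.85
eef_pos: [0.4636, -0.001, 0.1084]
tool_rot: [0.34, 0.94, 0.001, 0.003]
ft_force: [0.6, -0.2, 0.3]
grip_width: 0.0855
grasp_force: 0.0
```

```bash
python3 -c "
from h import *
o=bot.get_obs(); print(o['eef_pos'],o['ft_force'])
plan([(.4745,.344,.09,50,-1)],.04)"
```

```text
[ 0.46364556 -0.00098129  0.10841812] [ 0.63320517 -0.16601163  0.25164394]
-1 2.4 3 0.2 0; -1 4.7 6 0.4 0; -1 7.1 9.1 0.6 0; -1 9.4 12.1 0.8 0; -1 11.8 15.1 1 0
-1 2.35 3.04 0.23 0; -1 4.71 6.07 0.43 0; -1 7.07 9.09 0.64 0; -1 9.43 12.12 0.84 0
end [0.4745 0.344  0.09  ] 50.2
```

Call:
send_rows(
  motion="-1 2.4 3 0.2 0; -1 4.7 6 0.4 0; -1 7.1 9.1 0.6 0; -1 9.4 12.1 0.8 0; -1 11.8 15.1 1 0",
)

```text
clock: 19.35
eef_pos: [0.4662, 0.1918, 0.0943]
tool_rot: [0.34, 0.94, -0.0, -0.0]
ft_force: [0.7, -0.2, 0.6]
grip_width: 0.0854
grasp_force: 0.0
```

Call:
send_rows(
  motion="-1 2.4 3 0.2 0; -1 4.7 6.1 0.4 0; -1 7.1 9.1 0.6 0; -1 9.4 12.1 0.8 0; -1 9.4 12.1 0.8 0",
)

```text
clock: 19.85
eef_pos: [0.4714, 0.3481, 0.0858]
tool_rot: [0.337, 0.941, 0.001, -0.0]
ft_force: [-0.1, -0.4, 0.7]
grip_width: 0.0854
grasp_force: 0.0
```

Call:
send_rows(
  motion="-1 0 0 0 0; -1 0 0 0 0; -1 0 0 0 0",
)

```text
clock: 20.15
eef_pos: [0.4718, 0.3424, 0.0867]
tool_rot: [0.341, 0.94, -0.0, -0.0]
ft_force: [1.2, 0.2, -0.4]
grip_width: 0.0852
grasp_force: 0.0
```

```bash
python3 - <<'E'
from h import *
im=vision.camera("top"); sc=vision.camera("scene")
cv2.imwrite("pics/top3.png",cv2.cvtColor(im,cv2.COLOR_RGB2BGR)); cv2.imwrite("pics/scene3.png",cv2.cvtColor(sc,cv2.COLOR_RGB2BGR))
c=np.hstack([cv2.resize(im[224:274,275:325],(400,400),interpolation=cv2.INTER_CUBIC),cv2.resize(sc[180:230,227:277],(400,400),interpolation=cv2.INTER_CUBIC)])
cv2.imwrite("pics/mh.png",cv2.cvtColor(c,cv2.COLOR_RGB2BGR))
for n,i in(("top",im),("scene",sc)):
    g=cv2.cvtColor(i,cv2.COLOR_RGB2HSV).astype(int); u,v=proj(n,[.461,-.001,.02])[0].astype(int)
    m=((g[...,0]>45)&(g[...,0]<85)&(g[...,1]>60)).astype(np.uint8); k=np.zeros_like(m); k[v-15:v+16,u-15:u+16]=1; m=big(m&k)
    print(n,"hold",fitcyl(n,m,.026,.003 if n=="scene" else .0229,.023)[:3])
    print("mov",fitcyl(n,mask(i,(u,v-2),'brass',11),.015,.023,.035))
o=bot.get_obs(); print(o['eef_pos'])
plan([(.4745,.3442,.04,50,-1),(.4745,.3442,.003,50,-1)],.025)
E
```

```text
top hold (array([ 0.46035735, -0.00209752]), 434.0, 437.7691114805639)
mov (array([ 0.45907918, -0.00124377]), 123.0, 150.17876775935292)
scene hold (array([ 0.46245706, -0.0010036 ]), 329.0, 394.23974207625724)
mov (array([4.60073174e-01, 1.30010338e-04]), 101.0, 134.5627164192265)
[0.47205972 0.34256159 0.08698643]
-1 -0.04 0.14 2.35 0; -1 -0.08 0.28 4.7 0; -1 -0.08 0.28 6.55 0; -1 -0.08 0.28 8.4 0
end [0.4745 0.3442 0.003 ] 50.2
```

View pics/mh.png

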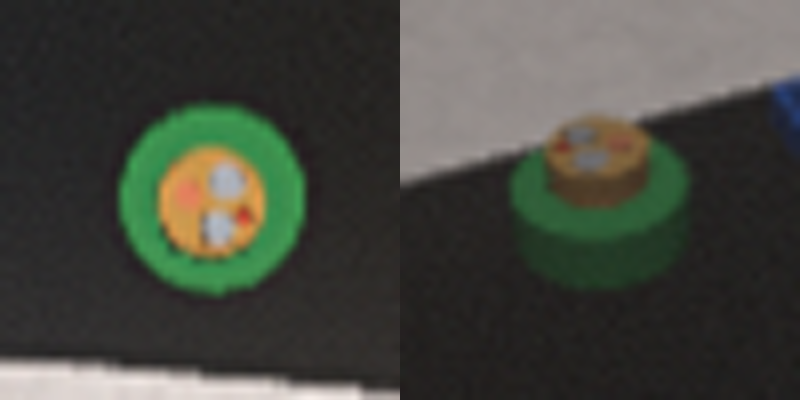

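The movement sits flat on the holder, within about 2 mm of centre. Picking the dial box is next.

Call:
send_rows(
  motion="-1 0.05 0.28 2.3 0; -1 0.05 0.28 4.7 0; -1 0.05 0.28 6.5 0; -1 0.05 0.28 8.2 0; -1 0.05 0.28 8.3 0",
)

```text
clock: 20.75
eef_pos: [0.4717, 0.3442, 0.0016]
tool_rot: [0.341, 0.94, -0.002, -0.001]
ft_force: [-0.2, -0.8, 0.3]
grip_width: 0.0857
grasp_force: 0.0
```

Call:
send_rows(
  motion="-0.5 0 0 0 0; -0.5 0 0 0 0; -0.5 0 0 0 0; -0.5 0 0 0 0",
)

```text
clock: 21.15
eef_pos: [0.4739, 0.3466, 0.0048]
tool_rot: [0.34, 0.94, 0.001, 0.001]
ft_force: [-0.9, -1.1, 0.2]
grip_width: 0.0642
grasp_force: 0.0
```

Call:
send_rows(
  motion="-0.5 -0.1 -0.1 0.2 0; -0.5 -0.1 -0.1 0.3 0; -0.5 -0.1 -0.1 0.3 0; 0.2 -0.1 -0.1 0.3 0; 0.3 -0.1 -0.1 0.3 0",
)

```text
clock: 21.65
eef_pos: [0.4737, 0.345, 0.0014]
tool_rot: [0.34, 0.94, 0.0, 0.0]
ft_force: [-0.5, -0.4, -0.4]
grip_width: 0.042
grasp_force: 60.6
```

Call:
send_rows(
  motion="0.3 0 0 0 0; 0.3 0 0 0 0; 0.3 0 0 0 0; 0.3 0 0 0 0; 0.3 0 0 0 0",
)

```text
clock: 22.15
eef_pos: [0.4738, 0.345, 0.0013]
tool_rot: [0.34, 0.94, 0.0, 0.0]
ft_force: [-0.9, 1.0, 5.4]
grip_width: 0.0416
grasp_force: 61.1
```

```bash
python3 -c "
from h import *
plan([(.4737,.345,.11,50,.3),(.5321,-.1122,.11,50,.3)],.036)"
```

```text
0.3 0 0 -2.7 0; 0.3 0 0 -5.4 0; 0.3 0 0 -8.2 0; 0.3 0 0 -10.9 0; 0.3 -2.6 -2.4 -10.9 0
0.3 -2.6 -2.4 0 0; 0.3 -5.2 -4.9 0 0; 0.3 -7.8 -7.3 0 0; 0.3 -10.4 -9.7 0 0; 0.3 -13 -12.1 0 0
0.3 -2.6 -2.4 0 0; 0.3 -5.2 -4.8 0 0; 0.3 -7.7 -7.3 0 0; 0.3 -10.3 -9.7 0 0; 0.3 -12.9 -12.1 0 0
0.3 -2.63 -2.41 0.03 0; 0.3 -5.22 -4.82 0.03 0
end [ 0.5321 -0.1121  0.11  ] 50.2
```

Call:
send_rows(
  motion="0.3 0 0 -2.7 0; 0.3 0 0 -5.4 0; 0.3 0 0 -8.2 0; 0.3 0 0 -10.9 0; 0.3 -2.6 -2.4 -10.9 0",
)

```text
clock: 22.65
eef_pos: [0.4803, 0.3141, 0.1135]
tool_rot: [0.338, 0.941, 0.004, 0.002]
ft_force: [1.2, -0.3, -0.3]
grip_width: 0.0414
grasp_force: 60.9
```

Call:
send_rows(
  motion="0.3 -2.6 -2.4 0 0; 0.3 -5.2 -4.9 0 0; 0.3 -7.8 -7.3 0 0; 0.3 -10.4 -9.7 0 0; 0.3 -13 -12.1 0 0",
)

```text
clock: 23.15
eef_pos: [0.4999, 0.132, 0.109]
tool_rot: [0.34, 0.94, -0.001, -0.001]
ft_force: [0.3, -0.2, -0.7]
grip_width: 0.0419
grasp_force: 60.9
```

Call:
send_rows(
  motion="0.3 -2.6 -2.4 0 0; 0.3 -5.2 -4.8 0 0; 0.3 -7.7 -7.3 0 0; 0.3 -10.3 -9.7 0 0; 0.3 -12.9 -12.1 0 0",
)

```text
clock: 23.65
eef_pos: [0.5217, -0.0433, 0.109]
tool_rot: [0.34, 0.94, -0.0, -0.001]
ft_force: [0.8, -0.2, -0.1]
grip_width: 0.042
grasp_force: 60.9
```

Call:
send_rows(
  motion="0.3 -2.6 -2.4 0 0; 0.3 -5.2 -4.8 0 0; 0.3 -5.2 -4.8 0 0; 0.3 -5.2 -4.8 0 0; 0.3 -5.2 -4.8 0 0",
)

```text
clock: 24.15
eef_pos: [0.531, -0.1113, 0.1091]
tool_rot: [0.34, 0.941, 0.0, -0.001]
ft_force: [0.9, 0.6, -0.3]
grip_width: 0.0416
grasp_force: 60.9
```

```bash
python3 - <<'E'
from h import *
sc=vision.camera("scene"); o=bot.get_obs(); print(o['eef_pos'],o['grip_width'],o['grasp_force'])
plan([(.5330,-.1113,.05,50,.3),(.5330,-.1113,.008,50,.3)],.022)
E
```

```text
[ 0.53118385 -0.11102836  0.10933567] 0.04155156326139585 60.85676908493042
0.3 -0.05 0.03 1.98 0; 0.3 -0.1 0.06 3.96 0; 0.3 -0.16 0.1 5.93 0.01; 0.3 -0.16 0.1 8.03 0.01; 0.3 -0.16 0.1 10.13 0.01
end [ 0.5331 -0.1113  0.008 ] 49.8
```

Call:
send_rows(
  motion="0.3 -0.1 0 2 0; 0.3 -0.1 0.1 4 0; 0.3 -0.1 0.1 6 0; 0.3 -0.1 0.1 8 0; 0.3 -0.1 0.1 9.9 0",
)

```text
clock: 24.7
eef_pos: [0.5329, -0.1104, 0.01]
tool_rot: [0.339, 0.941, 0.0, -0.0]
ft_force: [1.1, -0.1, 0.6]
grip_width: 0.0416
grasp_force: 60.9
```

Call:
send_rows(
  motion="0.3 0 0 0 0; 0.3 0 0 0 0; 0.3 0 0 0 0; 0.3 0 0 0 0",
)

```text
clock: 25.1
eef_pos: [0.5342, -0.1119, 0.0121]
tool_rot: [0.34, 0.941, 0.0, 0.001]
ft_force: [-0.2, -0.4, -0.4]
grip_width: 0.0419
grasp_force: 60.9
```

Call:
send_rows(
  motion="0.3 0.1 0 0.3 0; 0.3 0.1 0 0.6 0; 0.3 0.1 0 0.7 0; 0.3 0.1 0 0.7 0; 0.3 0.1 0 0.7 0",
)

```text
clock: 25.6
eef_pos: [0.5323, -0.1114, 0.0042]
tool_rot: [0.34, 0.94, 0.0, 0.0]
ft_force: [-1.4, 0.6, 5.0]
grip_width: 0.0418
grasp_force: 61.5
```

Call:
send_rows(
  motion="0.3 0 0 0.05 0; 0.3 0 0 0.05 0; 0.3 0 0 0.05 0",
)

```text
clock: 25.9
eef_pos: [0.5323, -0.1114, 0.0042]
tool_rot: [0.34, 0.94, 0.0, 0.0]
ft_force: [-3.7, 0.7, 7.7]
grip_width: 0.0421
grasp_force: 61.7
```

Call:
send_rows(
  motion="0.3 0 0 0.05 0; 0.3 0 0 0.05 0; 0.3 0 0 0.05 0",
)

```text
clock: 26.2
eef_pos: [0.5323, -0.1114, 0.0042]
tool_rot: [0.34, 0.94, 0.0, 0.0]
ft_force: [-4.1, 1.6, 12.1]
grip_width: 0.0417
grasp_force: 62.0
```

Call:
send_rows(
  motion="0.3 0 0 -0.1 0; 0 0 0 -0.1 0; -0.3 0 0 -0.1 0; -0.6 0 0 -0.1 0; -0.6 0 0 -0.1 0",
)

```text
clock: 26.7
eef_pos: [0.5322, -0.1113, 0.0034]
tool_rot: [0.34, 0.94, -0.0, -0.0]
ft_force: [-0.0, 0.2, -0.6]
grip_width: 0.0682
grasp_force: 0.0
```

Call:
send_rows(
  motion="-0.6 0 0 -1 0; -0.6 0 0 -3 0; -0.6 0 0 -6 0; -1 0 0 -9 0; -1 0 0 -9 0",
)

```text
clock: 27.2
eef_pos: [0.5359, -0.1121, 0.0991]
tool_rot: [0.34, 0.94, 0.001, 0.005]
ft_force: [1.3, -0.2, 0.1]
grip_width: 0.0852
grasp_force: 0.0
```

```bash
python3 -c "
from h import *
o=bot.get_obs(); print(o['eef_pos'],o['ft_force'],o['joint_pos'])
plan([(.5903,-.3525,.09,-21,-1)],.04)"
```

```text
[ 0.53593474 -0.11209473  0.0990801 ] [ 1.34367567 -0.23951888  0.05039391] [-2.06190030e-01  4.17570112e-01 -1.02769194e-01  1.04081980e+00
  8.93407244e-06  4.87608483e-01]
-1 -2.2 -1.7 0.1 0.14; -1 -4.3 -3.3 0.2 0.28; -1 -6.5 -5 0.3 0.41; -1 -8.7 -6.7 0.4 0.55; -1 -10.9 -8.3 0.5 0.69
-1 -2.73 0.04 0.11 0.14; -1 -5.47 0.14 0.21 0.28; -1 -8.21 0.24 0.31 0.42; -1 -10.94 0.33 0.41 0.55
end [ 0.5902 -0.3525  0.09  ] -20.8
```

Call:
send_rows(
  motion="-1 -2.2 -1.7 0.1 0.14; -1 -4.3 -3.3 0.2 0.28; -1 -6.5 -5 0.3 0.41; -1 -8.7 -6.7 0.4 0.55; -1 -10.9 -8.3 0.5 0.69",
)

```text
clock: 27.7
eef_pos: [0.5629, -0.2458, 0.0885]
tool_rot: [0.64, 0.768, -0.0, -0.0]
ft_force: [0.3, -0.6, 0.3]
grip_width: 0.085
grasp_force: 0.0
```

Call:
send_rows(
  motion="-1 -2.7 0 0.1 0.14; -1 -5.5 0.1 0.2 0.28; -1 -8.2 0.2 0.3 0.42; -1 -10.9 0.3 0.4 0.55; -1 -10.9 0.3 0.4 0.55",
)

```text
clock: 28.2
eef_pos: [0.5861, -0.3548, 0.0838]
tool_rot: [0.825, 0.566, -0.0, 0.0]
ft_force: [0.4, 0.7, 0.8]
grip_width: 0.0856
grasp_force: 0.0
```

Call:
send_rows(
  motion="-1 0 0 0 0; -1 0 0 0 0; -1 0 0 0 0",
)

```text
clock: 28.5
eef_pos: [0.5862, -0.3502, 0.0849]
tool_rot: [0.823, 0.569, -0.0, -0.0]
ft_force: [1.1, 0.6, -0.1]
grip_width: 0.0852
grasp_force: 0.0
```

```bash
cat >> h.py <<'E'
def rectfit(n,m,sx,sy,h):
    c,_=cen(hull(m)); B=np.array([[a*sx/2,b*sy/2] for a in(-1,1) for b in(-1,1)]); t=np.radians(-4.5); B=B@np.array([[np.cos(t),np.sin(t)],[-np.sin(t),np.cos(t)]])
    f=lambda p: cen(cv2.convexHull(proj(n,np.vstack([np.c_[B+p,0*B[:,:1]+z] for z in(.003,.003+h)])).astype(np.float32)))[0]-c
    return least_squares(f,unproj(n,c,.02)[0],diff_step=1e-3).x
def dialpos(n,im,xy):
    # gold/white ring: white box top on black mat -> bright hull
    u,v=map(int,proj(n,[*xy,.015])[0]); g=cv2.cvtColor(im,cv2.COLOR_RGB2GRAY); k=np.zeros_like(g); k[v-15:v+16,u-15:u+16]=1
    m=((g>90 if n=="top" else g>65)&(k>0)).astype(np.uint8); return fitcyl(n,m,.022,.003,.019)
E
python3 - <<'E'
from h import *
im=vision.camera("top"); sc=vision.camera("scene")
cv2.imwrite("pics/top4.png",cv2.cvtColor(im,cv2.COLOR_RGB2BGR)); cv2.imwrite("pics/scene4.png",cv2.cvtColor(sc,cv2.COLOR_RGB2BGR))
for n,i in(("top",im),("scene",sc)):
    print(n,dialpos(n,i,(.533,-.111)))
print(rectfit("top",mask(im,(349,252),'red',22),.056,.056,.023))
c=np.hstack([cv2.resize(im[190:280,300:400],(400,360),interpolation=cv2.INTER_CUBIC),cv2.resize(sc[190:270,160:260],(400,360),interpolation=cv2.INTER_CUBIC)])
cv2.imwrite("pics/d4.png",cv2.cvtColor(c,cv2.COLOR_RGB2BGR))
o=bot.get_obs(); print(o['eef_pos'],o['tool_rot'])
plan([(.5903,-.352,.04,-21,-1),(.5903,-.352,.003,-21,-1)],.022)
E
```

```text
top (array([ 0.53300142, -0.11342733]), 301.0, 323.83974854601547)
scene (array([ 0.53203536, -0.11141541]), 317.0, 350.12887986400165)
[ 0.45287379 -0.10565026]
[ 0.58639346 -0.35040315  0.08509328] [ 8.22674926e-01  5.68512061e-01  1.32369169e-05 -4.59906618e-05]
-1 0 0.14 1.5 0; -1 -0.01 0.28 3.01 0; -1 -0.01 0.42 4.51 0.01; -1 -0.01 0.42 6.36 0.01; -1 -0.01 0.42 8.21 0.01
end [ 0.5903 -0.352   0.003 ] -21.3
```

View pics/d4.png

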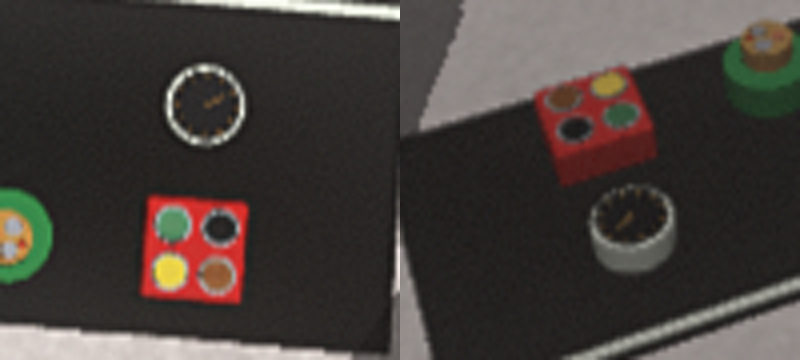

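The dial box is about 3 cm straight behind the red stand. Picking the hands box is next.

Call:
send_rows(
  motion="-1 0 0.1 1.5 0; -1 0 0.3 3 0; -1 0 0.4 4.5 0; -1 0 0.4 6.4 0; -1 0 0.4 8 0",
)

```text
clock: 29.1
eef_pos: [0.589, -0.3522, 0.0018]
tool_rot: [0.823, 0.568, -0.001, -0.001]
ft_force: [-0.5, 0.5, -0.1]
grip_width: 0.0853
grasp_force: 0.0
```

Call:
send_rows(
  motion="-0.5 0 0 0 0; -0.5 0 0 0 0; -0.5 0 0 0 0; -0.5 0 0 0 0",
)

```text
clock: 29.5
eef_pos: [0.5908, -0.3533, 0.006]
tool_rot: [0.823, 0.568, 0.0, 0.001]
ft_force: [0.1, 0.0, -0.4]
grip_width: 0.0639
grasp_force: 0.0
```

Call:
send_rows(
  motion="-0.5 0.1 0 0.2 0; -0.5 0.1 0 0.4 0; -0.5 0.1 0 0.4 0; -0.5 0.1 0 0.4 0; 0.2 0.1 0 0.4 0",
)

```text
clock: 30.0
eef_pos: [0.5904, -0.3519, 0.0009]
tool_rot: [0.823, 0.568, 0.0, 0.0]
ft_force: [0.9, -0.7, 0.8]
grip_width: 0.0507
grasp_force: 0.0
```

Call:
send_rows(
  motion="0.45 0 0 0 0; 0.45 0 0 0 0; 0.45 0 0 0 0; 0.45 0 0 0 0; 0.45 0 0 0 0",
)

```text
clock: 30.5
eef_pos: [0.5907, -0.3521, 0.0013]
tool_rot: [0.823, 0.568, 0.0, 0.0]
ft_force: [-0.4, -0.1, 3.1]
grip_width: 0.0347
grasp_force: 59.5
```

```bash
python3 -c "
from h import *
plan([(.5905,-.352,.11,-21,.45),(.538,-.0426,.11,-4.5,.45)],.036)"
```

```text
0.45 0 0 -2.7 0; 0.45 0 0 -5.4 0; 0.45 0 0 -8.2 0; 0.45 0 0 -10.9 0; 0.45 3 -1.8 -10.9 -0.03
0.45 3.1 -1.7 0 -0.03; 0.45 6.1 -3.3 0 -0.06; 0.45 9.2 -5 0 -0.09; 0.45 12.2 -6.7 0 -0.13; 0.45 15.3 -8.4 0 -0.16
0.45 3.28 -1.13 0.03 -0.03; 0.45 6.57 -2.3 0.03 -0.06; 0.45 9.85 -3.46 0.03 -0.09
end [ 0.538  -0.0427  0.11  ] -4.8
```

Call:
send_rows(
  motion="0.45 0 0 -2.7 0; 0.45 0 0 -5.4 0; 0.45 0 0 -8.2 0; 0.45 0 0 -10.9 0; 0.45 3 -1.8 -10.9 -0.03",
)

```text
clock: 31.0
eef_pos: [0.5872, -0.3223, 0.1144]
tool_rot: [0.816, 0.579, 0.002, 0.005]
ft_force: [1.0, 0.3, -0.6]
grip_width: 0.0349
grasp_force: 59.2
```

Call:
send_rows(
  motion="0.45 3.1 -1.7 0 -0.03; 0.45 6.1 -3.3 0 -0.06; 0.45 9.2 -5 0 -0.09; 0.45 12.2 -6.7 0 -0.13; 0.45 15.3 -8.4 0 -0.16",
)

```text
clock: 31.5
eef_pos: [0.5539, -0.144, 0.1093]
tool_rot: [0.765, 0.644, -0.0, -0.0]
ft_force: [0.7, 0.5, -0.5]
grip_width: 0.0347
grasp_force: 59.2
```

Call:
send_rows(
  motion="0.45 3.3 -1.1 0 -0.03; 0.45 6.6 -2.3 0 -0.06; 0.45 9.9 -3.5 0 -0.09; 0.45 9.9 -3.5 0 -0.09; 0.45 9.9 -3.5 0 -0.09",
)

```text
clock: 32.0
eef_pos: [0.5371, -0.0412, 0.1096]
tool_rot: [0.735, 0.678, -0.0, -0.0]
ft_force: [-0.5, 0.4, 0.4]
grip_width: 0.0345
grasp_force: 59.2
```

Call:
send_rows(
  motion="0.45 0 0 0 0; 0.45 0 0 0 0; 0.45 0 0 0 0",
)

```text
clock: 32.3
eef_pos: [0.5375, -0.0429, 0.1097]
tool_rot: [0.736, 0.676, -0.0, 0.0]
ft_force: [0.6, -0.5, -0.2]
grip_width: 0.0348
grasp_force: 59.2
```

```bash
python3 - <<'E'
from h import *
sc=vision.camera("scene"); o=bot.get_obs(); print(o['eef_pos'],o['tool_rot'],o['grip_width'],o['grasp_force'])
u,v=proj("scene",o["eef_pos"])[0].astype(int); z=o['eef_pos'][2]
m=mask(sc,(u,v),'orange',12); p=unproj("scene",cv2.findNonZero(m)[:,0].astype(float),z+.015) if m.any() else None
if p is not None: print(len(p),p.mean(0))
cv2.imwrite("pics/g5.png",cv2.cvtColor(cv2.resize(sc[v-40:v+60,u-60:u+60],None,fx=5,fy=5,interpolation=cv2.INTER_CUBIC),cv2.COLOR_RGB2BGR))
plan([(.538,-.0426,.05,-4.5,.45),(.538,-.0426,.010,-4.5,.45)],.022)
E
```

```text
[ 0.53748294 -0.04280173  0.10967795] [ 7.36392241e-01  6.76554849e-01 -5.42444680e-05 -1.66264419e-05] 0.034410588076252295 59.19556438922882
55 [ 0.57660642 -0.04887267]
0.45 0.01 0.02 1.99 0; 0.45 0.02 0.03 3.98 0; 0.45 0.02 0.05 5.97 -0.01; 0.45 0.02 0.05 7.97 -0.01; 0.45 0.02 0.05 9.97 -0.01
end [ 0.538  -0.0426  0.01  ] -4.3
```

View pics/g5.png

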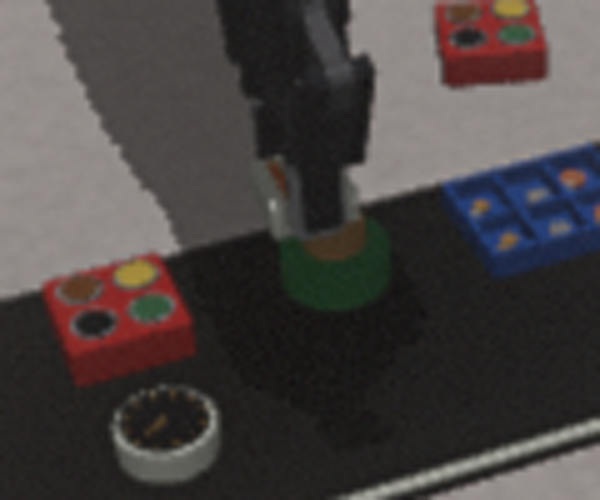

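The hands box is held level at about (310,200) in the crop, in front of the holder as seen from that camera. Lowering it now.

Call:
send_rows(
  motion="0.45 0 0 2 0; 0.45 0 0 4 0; 0.45 0 0 6 0; 0.45 0 0 8 0; 0.45 0 0 9.9 0",
)

```text
clock: 32.85
eef_pos: [0.5374, -0.0425, 0.0099]
tool_rot: [0.736, 0.677, -0.0, -0.0]
ft_force: [0.1, 0.7, -0.7]
grip_width: 0.0347
grasp_force: 59.2
```

Call:
send_rows(
  motion="0.45 0 0 0 0; 0.45 0 0 0 0; 0.45 0 0 0 0; 0.45 0 0 0 0",
)

```text
clock: 33.25
eef_pos: [0.5385, -0.042, 0.0121]
tool_rot: [0.736, 0.677, 0.001, 0.001]
ft_force: [-0.7, -0.0, 0.4]
grip_width: 0.0345
grasp_force: 59.2
```

Call:
send_rows(
  motion="0.45 0 0 0.3 0; 0.45 0 0 0.6 0; 0.45 0 0 0.7 0; 0.45 0 0 0.7 0; 0.45 0 0 0.7 0",
)

```text
clock: 33.75
eef_pos: [0.5374, -0.0418, 0.0042]
tool_rot: [0.736, 0.677, 0.0, 0.0]
ft_force: [-0.9, 0.5, 5.3]
grip_width: 0.0346
grasp_force: 59.7
```

Call:
send_rows(
  motion="0.45 0 0 0.05 0; 0.45 0 0 0.05 0; 0.45 0 0 0.05 0",
)

```text
clock: 34.05
eef_pos: [0.5374, -0.0418, 0.0042]
tool_rot: [0.736, 0.677, 0.0, 0.0]
ft_force: [-2.7, 0.5, 8.1]
grip_width: 0.0348
grasp_force: 60.2
```

Contact. I'll release, rise, and move off to the left so the cameras can see.

Call:
send_rows(
  motion="0.45 0 0 -0.1 0; 0.2 0 0 -0.1 0; -0.2 0 0 -0.1 0; -0.4 0 0 -0.1 0; -0.4 0 0 -0.1 0",
)

```text
clock: 34.55
eef_pos: [0.5372, -0.0418, 0.004]
tool_rot: [0.736, 0.677, -0.0, -0.0]
ft_force: [0.5, 0.6, 0.1]
grip_width: 0.0596
grasp_force: 0.0
```

Call:
send_rows(
  motion="-0.4 0 0 -1 0; -0.4 0 0 -3 0; -0.4 0 0 -6 0; -1 0 0 -10 0; -1 0 0 -14 0",
)

```text
clock: 35.05
eef_pos: [0.5369, -0.0418, 0.1461]
tool_rot: [0.736, 0.677, -0.0, -0.0]
ft_force: [1.3, -0.3, 0.5]
grip_width: 0.0847
grasp_force: 0.0
```

Call:
send_rows(
  motion="-1 4 0 -1 0; -1 8 -1 -2 0; -1 12 -2 -3 0; -1 16 -3 -4 0; -1 20 -4 -4 0",
)

```text
clock: 35.55
eef_pos: [0.5147, 0.1625, 0.1869]
tool_rot: [0.736, 0.677, 0.002, 0.001]
ft_force: [0.7, -1.1, -0.0]
grip_width: 0.0856
grasp_force: 0.0
```

Call:
send_rows(
  motion="-1 4 -1 0 0; -1 8 -2 0 0; -1 12 -3 0 0; -1 12 -3 0 0; -1 12 -3 0 0",
)

```text
clock: 36.05
eef_pos: [0.4937, 0.2837, 0.1847]
tool_rot: [0.735, 0.678, -0.0, 0.0]
ft_force: [-1.1, 0.1, 0.4]
grip_width: 0.0851
grasp_force: 0.0
```

```bash
python3 - <<'E'
from h import *
im=vision.camera("top"); sc=vision.camera("scene")
cv2.imwrite("pics/top6.png",cv2.cvtColor(im,cv2.COLOR_RGB2BGR)); cv2.imwrite("pics/scene6.png",cv2.cvtColor(sc,cv2.COLOR_RGB2BGR))
t=np.radians(-4.53); X=np.array([np.cos(t),np.sin(t)]); Y=np.array([-X[1],X[0]])
for n,i,sd in(("top",im,[(254,244),(349,252)]),("scene",sc,[(295,197),(209,217)])):
    d=dialpos(n,i,(.533,-.112))[0]
    s=rectfit(n,mask(i,sd[1],'red',22 if n=="top" else 20),.056,.056,.023)
    u,v=map(int,proj(n,[.538,-.0425,.015])[0]); g=cv2.cvtColor(i,cv2.COLOR_RGB2GRAY); k=np.zeros_like(g); k[v-14:v+15,u-14:u+15]=1
    m=big(((g>90 if n=="top" else g>65)&(k>0)).astype(np.uint8)); h=rectfit(n,m,.036,.036,.016)
    ob=unproj(n,cv2.findNonZero(mask(i,(u,v),'orange',11))[:,0].astype(float),.019)
    r=cv2.minAreaRect((ob*1000).astype(np.float32)); q=unproj(n,hull(m)[:,0].astype(float),.019); r2=cv2.minAreaRect((q*1000).astype(np.float32))
    print(n,"dial-stand",(d-s)@X*1000,(d-s)@Y*1000,"hands-dial",(h-d)@X*1000,(h-d)@Y*1000,"bars",ob.mean(0),h,r[2],r2)
print(bot.get_obs()['eef_pos'])
E
```

```text
top dial-stand 80.51958941322438 -1.2887566341155066 hands-dial -0.8825460913753721 71.20922898731929 bars [ 0.5368881 -0.0420785] [ 0.53774438 -0.04230109] 82.85578155517578 ((537.2566528320312, -42.046173095703125), (36.43812942504883, 37.49229431152344), 81.82701873779297)
scene dial-stand 78.05227434038179 -1.0720239564972607 hands-dial -1.2543607846541833 71.20519034255166 bars [ 0.53785498 -0.04083882] [ 0.53638469 -0.04027976] 82.50835418701172 ((545.060791015625, -43.01045227050781), (38.31652069091797, 50.434532165527344), 82.61572265625)
[0.49416885 0.2820367  0.1845866 ]
```

View pics/top6.png

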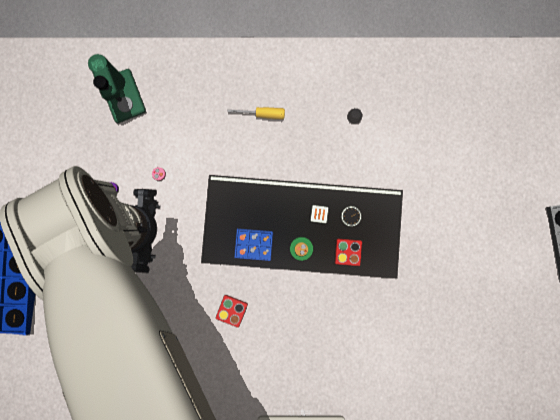

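View pics/scene6.png

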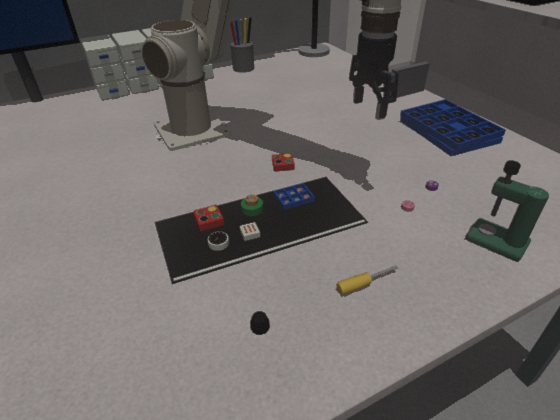

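The pictures show everything laid out on the mat:
- **Boxes:** dial box at (351,216) behind the red stand with a gap of about 30 mm; hands box at (319,214) to its left with a gap of about 31 mm.
- **Holder:** at (302,248) with the movement on top.
- **Not disturbed:** loupe (355,116) and driver (258,113) are where they started.

The gripper is clear, so I'm handing the job in.

```bash
python3 -c "
from workcell import workorder
print(workorder.job_done())"
```

```text
the job is handed in; nothing more can be done
None
```

The watch job is laid out in the order asked and handed in at about 36 s: holder within about 1.5 mm of midway, movement about 2 mm off the holder's centre, both box gaps about 3 cm (28–31 mm), hands box up to about 3° off square to the mat, loupe and screwdriver not touched.

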